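Lower the jigger arm off its ratchet

TASK

The jigger's pull-down arm stands propped up on its ratchet over the empty plaster mould. With a fingertip, press the red pawl tab down until the pawl snaps over and stays free, then push the arm down by its wooden grip until it rests on its stop with the profile standing in the mould, without letting it slam. Only press and push, lift nothing, and leave the mould, the glaze jar, the wooden knife and the screen block alone.

Things in the scene. Friction and masses are not known exactly. Their poses are not given: they have to be found in the camera images.
- jigger: bench jigger (plate-forming machine), bolted down; green bed 200 x 410 x 35 mm (y -300 to +110). Origin on the bench under the arm's pivot; x = pivot axis, away from the robot at yaw 0; the arm reaches along -y from the pivot. Two green cheeks (x -32 to +32, y -38 to +84) stand 171 mm high, the +x one 220 mm at the pawl's pin. Cup head with the mould at y = -190
- pivot (a point): point on the arm's pivot axis, 145 mm above the bench, right above the jigger's origin
- jigger_arm (a joint): tilt of the pull-down arm (grey bar 18 x 34 mm, brass profile plate under it): 0 = level, on its stop; positive = raised; starts at 0.36 to 0.58. Balanced and stiff in its pivot: stays where it is left, takes about 4 N at the grip to push down once the pawl is free. With the pawl in the teeth it sinks at most one tooth (0.12 rad), then blocks
- grip_top (a point): middle of the top line of the round wooden hand grip (33 mm diameter, 105 mm long, along the arm) at the arm's free end. 325 mm from the pivot axis along the arm and 16.5 mm above the arm's centre line; travels on a circle about the pivot axis. Axes of the arm: y along it towards the pivot, z up when level
- pawl (a joint): turn of the steel hook pawl about its pin; pressing its tab down makes it grow. -0.03 to 0.11 = claw in the teeth of the steel quadrant beside the pivot, above 0.13 = clear, 0.40 = end stop. An over-centre spring pulls it into the teeth below 0.20 and throws it over to 0.40, where it stays, above 0.20. Takes 4 to 7 N at the tab up to there, little after
- tab_top (a point): centre of the upper face of the pawl's red thumb tab: 32 mm along the jigger's x, 34 mm along y, 7 mm thick, 215 to 220 mm above the bench while the pawl is in the teeth, 58 mm from the pawl's pin on the side away from the hand grip (jigger x +41, y +124 mm). Goes down 18 to 23 mm in all, 6 to 12 mm to the snap-over point. Open space above it
- mould: round hollow plaster mould, 162 mm diameter, 48 mm high, wall 14 mm, loose in the cup head, rim 95 mm above the bench; origin at the centre of its underside. To be left alone
- glaze_jar: glaze jar, 72 mm diameter, 95 mm high, standing; origin at the centre of its underside. To be left alone
- wood_knife: flat wooden modelling knife, 175 mm long, 24 mm wide, 12 mm high, lying along its x axis; origin near its middle, on the bench. To be left alone
- screen_block: teal openwork ceramic screen block, 65 x 190 x 190 mm, standing; origin at the centre of its underside. To be left alone

How it is judged:
By the outcome, as a careful person would: the job done as asked, in the order asked, and still so for the second after the job is handed in, with the robot touching nothing.
It also fails if it takes over 51 s, if anything falls off the work surface, if the arm or the gripper's body presses on something with over 40 N, if the wrist force passes 120 N, or if a joint passes its speed limit or range.

ROBOT

A 6-joint arm with a two-finger parallel gripper is mounted at the origin on the work surface. World frame = base frame: x ahead of the robot, y to its left, z up, the work surface at z = 0. Lengths are in m, angles in rad, forces in N, time in s.
With the tool pointing down it reaches from about 0.35 to 0.975 m from the base axis. Payload 4.9 kg.
Tool frame: the origin (TCP) lies midway between the tips of the shut fingers; the grasp point (between the pads) lies 19 mm behind it; y points along the fingers, z is the direction in which the jaws open and shut, and the axes are right-handed (so a half turn about y gives the same grasp; the last joint's range is limited). The gripper opens to 85 mm and grips with 20 to 120 N. Pads are 22 mm wide; open, the fingers measure 114 mm over their backs; the gripper's body (76 mm by 85 mm) begins 54 mm behind the grasp point. The pads swing forward as they close: fully open they stand 13 mm farther back than shut.
Start: joints at [-1.244, 0.053, 1.613, -0, 1.476, -0.119], TCP at [0.269, -0.564, 0.2] pointing down, gripper open.
Joint ranges: [-3.01, 3.01], [-1.01, 2.22], [0.06, 2.58], [-1.02, 4.17], [0.09, 2.62], [-3.14, 3.14]. Speed limits (rad/s): [2.57, 2.57, 3.14, 3.14, 3.14, 3.14].

INTERFACE

Orientations are given as a unit quaternion [w, x, y, z].
In Python, from plant import * gives the robot as it stands.
- The arm moves only by the shell command python3 -m crank 'ROWS'. ROWS is JSON, a list that holds one entry, the list of rows, each a list of 5 numbers: the gripper command: -1 is shut, 1 is fully open, values between are in proportion, then the shift along the tool's x, y, z in cm, then the turn about the tool's y in degrees. In form: [[[jaw, dx, dy, dz, twist], ...]]. A call has 1 to 8 rows; each row shifts and turns the commanded pose from where the row before left it, along the tool's axes as they then stand; what a row does not reach is not made up. A row lasts 1/8 s, in which the tool goes at most 62.5 mm and 10.7 degrees, less where a joint would pass 70% of its speed; a pose out of reach is approached as far as the arm can. A call with a gripper value outside its range is refused whole. The fingers move at their own pace and stop on an object; the grip force is fixed at half the most. Time passes only in rows, so rows that do not move let the fingers close. It gives the time, the measured TCP pose, the force and the opening at its end, in the units of the state.
- state(): the state, without advancing time (a new reading comes with each control period).
- grab_frame(name): name is "side" or "top" or "wrist"; returns a dict with "frame" (400x640x3 uint8, red, green, blue), "fx", "fy", "cx", "cy" (pixels), "pose" (4x4, takes a point from camera to world coordinates). Camera axes: x right, y up, looking along -z (the intrinsics and any distortion apply to the point x, -y, -z); pixel columns grow to the right and rows downward; lengths in m; the calibration is good to about 2 mm. A picture is of the moment at which its call begins. There is no depth.
- job_done(): hands the job in, once; it reports no verdict.
The state is a dict: "time": time; "joint_pos": joint angles; "joint_vel": joint speeds; "joint_efforts": joint torques, N m; "tool_pos": TCP position; "tool_rot": TCP orientation; "contact_force": force on the tool from outside, world axes, zero at the start; "ft_torque": the same for the moment, N m; "gripper_width": opening from 0.0 (shut) to 1.0 (fully open).
Only numpy, scipy, OpenCV 4.12 (cv2) and the standard library are available. Lean on these libraries where they do the work, as an engineer would, in place of code of your own. Each camera call takes 0.05 s, during which the arm holds its last target.

## Working session

There is one attempt and no reset: what is moved stays moved. The work goes in short steps, Python scripts to look and compute and a shell command to move; the robot and the scene stay as the last step left them, time stands still between calls to the robot, and variables do not carry over. Pictures are saved under pics/ and viewed, and the job is handed in when it is done.

```bash
mkdir -p pics; ls; python3 - <<'E'
from plant import *
import cv2,numpy as np
s=state()
for k,v in s.items(): print(k,np.round(v,4))
for n in ("side","top","wrist"):
    f=grab_frame(n); cv2.imwrite(f"pics/{n}0.png",f["frame"][:,:,::-1]); print(n,f["fx"],f["fy"],f["cx"],f["cy"],[k for k in f]); print(np.round(f["pose"],4).tolist())
E
```

```text
pics
time 0.0
joint_pos [-1.244   0.0534  1.6143 -0.      1.476  -0.119 ]
joint_vel [-0.0017 -0.0001  0.0005 -0.0001 -0.001   0.0004]
joint_efforts [ 8.00000e-04 -3.93688e+01 -3.70170e+01 -1.00000e-04  7.10000e-03
  0.00000e+00]
tool_pos [ 0.2693 -0.5633  0.1983]
tool_rot [ 0.1562 -0.1564  0.6903 -0.6889]
contact_force [ 0.4247  0.0734 -0.021 ]
ft_torque [ 0.0204 -0.0501  0.0686]
gripper_width 0.995
side 511.54533056198414 511.54533056198414 323.05242741201243 198.44035660033504 ['frame', 'fx', 'fy', 'cx', 'cy', 'pose']
[[-0.8513, 0.3688, -0.3732, -0.1593], [-0.5244, -0.5727, 0.6301, 1.149], [0.0186, 0.7321, 0.6809, 1.3529], [0.0, 0.0, 0.0, 1.0]]
top 371.99723587623197 371.99723587623197 321.37794517153907 201.16942640749812 ['frame', 'fx', 'fy', 'cx', 'cy', 'pose']
[[0.0096, 0.9888, -0.1486, 0.3569], [-0.9999, 0.0106, 0.0058, 0.0422], [0.0073, 0.1486, 0.9889, 1.2711], [0.0, 0.0, 0.0, 1.0]]
wrist 326.8418632785778 326.8418632785778 322.31740658739153 198.74297917143485 ['frame', 'fx', 'fy', 'cx', 'cy', 'pose']
[[0.4318, 0.8689, 0.2419, 0.3298], [-0.902, 0.4168, 0.113, -0.5348], [-0.0026, -0.2669, 0.9637, 0.3715], [0.0, 0.0, 0.0, 1.0]]
```

View pics/side0.png

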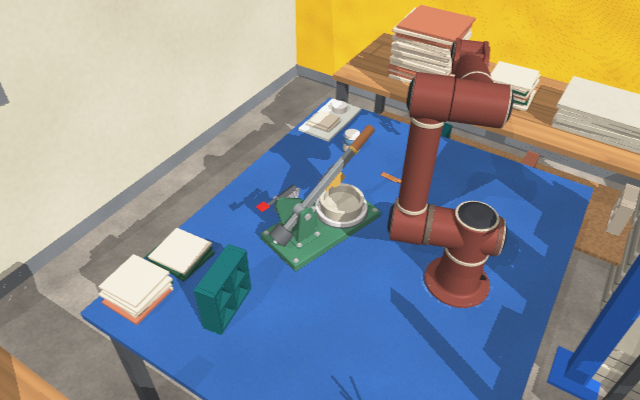

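View pics/top0.png

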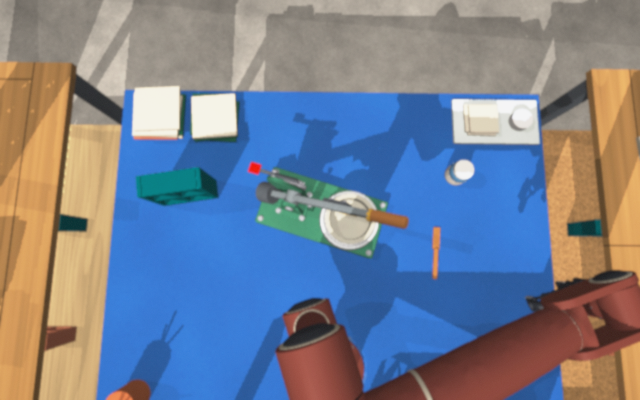

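View pics/wrist0.png

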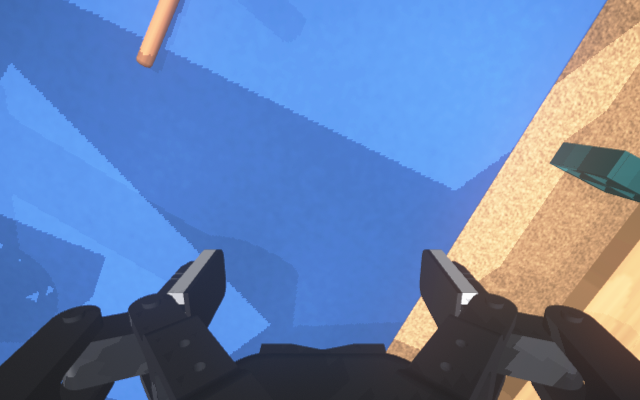

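The side view shows the red tab at about (262,207) and the grip end at about (368,130). In the top view the tab is at (255,168) and the grip runs from (368,215) to (407,222). The screen block and the jar are well clear of both. I'll enlarge these areas next.

```bash
python3 - <<'E'
import cv2
a=cv2.imread("pics/top0.png")[150:270,235:435]; cv2.imwrite("pics/topc.png",cv2.resize(a,None,fx=4,fy=4,interpolation=cv2.INTER_CUBIC))
a=cv2.imread("pics/side0.png")[115:275,225:425]; cv2.imwrite("pics/sidec.png",cv2.resize(a,None,fx=3.75,fy=3.75,interpolation=cv2.INTER_CUBIC))
E
```

```text
(no output)
```

View pics/topc.png

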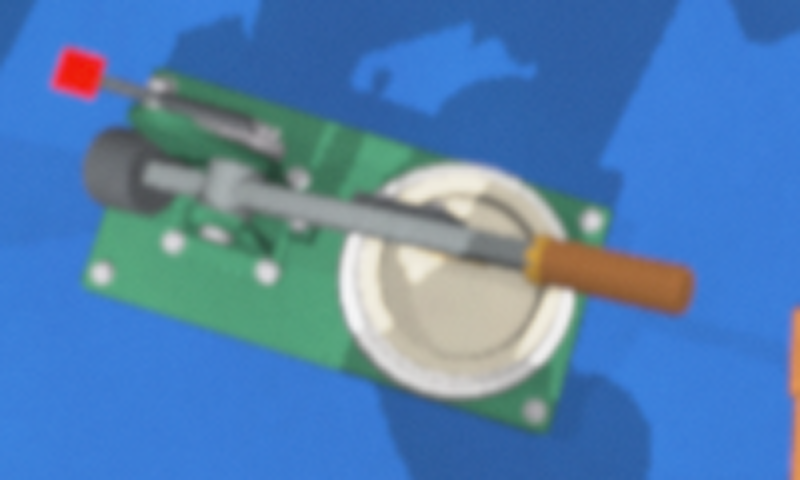

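View pics/sidec.png

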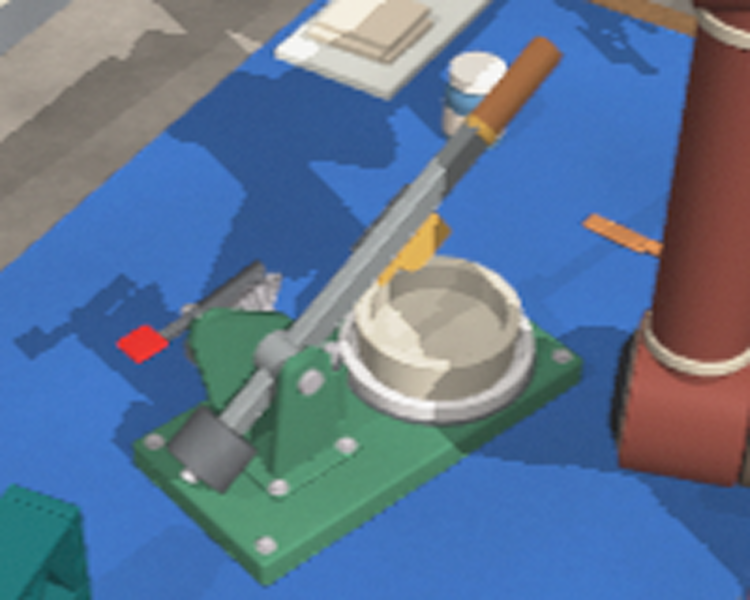

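```bash
cat > h.py <<'E'
from plant import *
import numpy as np,cv2
from scipy.optimize import least_squares
from scipy.spatial.transform import Rotation as R
def proj(f,P):
    T=np.linalg.inv(np.array(f["pose"])); p=T[:3,:3]@np.asarray(P)+T[:3,3]
    return np.array([f["cx"]+f["fx"]*p[0]/-p[2], f["cy"]-f["fy"]*p[1]/-p[2]])
def ray(f,uv):
    M=np.array(f["pose"]); d=M[:3,:3]@[(uv[0]-f["cx"])/f["fx"],-(uv[1]-f["cy"])/f["fy"],-1]
    return M[:3,3],d
def atz(f,uv,z):
    o,d=ray(f,uv); return o+d*(z-o[2])/d[2]
def tri(fs,uvs):
    A=np.zeros((3,3));b=np.zeros(3)
    for f,uv in zip(fs,uvs):
        o,d=ray(f,uv); d=d/np.linalg.norm(d); Q=np.eye(3)-np.outer(d,d); A+=Q;b+=Q@o
    return np.linalg.solve(A,b)
def jig(q,P): # q x,y,yaw
    c,s=np.cos(q[2]),np.sin(q[2]); return np.array([q[0]+c*P[0]-s*P[1],q[1]+s*P[0]+c*P[1],P[2]])
E
python3 - <<'E'
from h import *
t=grab_frame("top"); s=grab_frame("side")
tp=lambda u,v:np.array([235+u/4,150+v/4]); sp=lambda u,v:np.array([225+u/3.75,115+v/3.75])
obs=[(t,tp(85,285),(-.1,.11,.035)),(t,tp(550,432),(-.1,-.3,.035)),(t,tp(612,206),(.1,-.3,.035)),(t,tp(160,68),(.1,.11,.035)),
(s,sp(265,568),(-.1,.11,.035)),(s,sp(580,360),(-.1,-.3,.035)),(s,sp(137,450),(.1,.11,.035)),
(t,tp(79,74),(.041,.124,.2175)),(s,sp(143,343),(.041,.124,.2175))]
g=[tp(688,288),tp(538,257)],[sp(547,47),sp(487,128)]
def arm(q,a,r,h=0):
    return jig(q,(0,-r*np.cos(a)-h*-np.sin(a)*-1 if 0 else -r*np.cos(a)+h*np.sin(a),.145+r*np.sin(a)+h*np.cos(a)))
def res(q):
    r=[proj(f,jig(q,P))-uv for f,uv,P in obs]
    for f,l in ((t,g[0]),(s,g[1])):
        r+=[proj(f,arm(q,q[3],.3775))-l[0],proj(f,arm(q,q[3],.2725))-l[1]]
    return np.ravel(r)
o=least_squares(res,[.45,0,-1.5+1.5,.45],loss="soft_l1"); q=o.x
q0=[least_squares(res,[.45,0,y,.45],loss="soft_l1") for y in (-2,-1,0,1,2,3)]
o=min(q0,key=lambda o:o.cost);q=o.x
print(np.round(q,4),o.cost);print(np.round(res(q).reshape(-1,2),1).tolist())
print("tab tri",tri([t,s],[obs[7][1],obs[8][1]]),"model",jig(q,(.041,.124,.2175)))
for k in (0,1): print("grip",tri([t,s],[g[0][k],g[1][k]]),arm(q,q[3],[.3775,.2725][k]))
print("griptop now",arm(q,q[3],.325,.0165),"level",arm(q,0,.325,.0165))
np.save("q.npy",q)
E
```

```text
[0.533  0.1252 5.9972 0.5808] 14.602463276139833
[[-2.4, 1.4], [-0.2, 1.0], [0.5, -0.1], [-2.5, -0.4], [-0.4, -0.4], [0.8, -1.5], [-2.6, -2.3], [-0.9, 0.6], [-0.5, -0.6], [0.5, 0.5], [0.8, 0.5], [0.2, -2.4], [-3.2, -0.2]]
tab tri [0.6089726  0.23031841 0.21255286] model [0.60727121 0.23263101 0.2175    ]
grip [ 0.44534942 -0.17922789  0.34099583] [ 0.44394229 -0.17754603  0.35214334]
grip [ 0.46383151 -0.09348964  0.29661744] [ 0.46870214 -0.09332998  0.29452731]
griptop now [ 0.45887603 -0.12675169  0.33712938] level [ 0.44128843 -0.18657266  0.1615    ]
```

```bash
cat >> h.py <<'E'
def axes():
    w,x,y,z=state()["tool_rot"]; return R.from_quat([x,y,z,w]).as_matrix()
def go(target):
    s=state(); M=axes(); d=M.T@(np.array(target)-np.array(s["tool_pos"]))*100
    print("shift cm (x,y,z tool):",np.round(d,2)," norm",np.linalg.norm(d).round(2)); return d
E
python3 - <<'E'
from h import *
print(np.round(axes(),3)); go([.2693,-.5633,.46]); go([.608,.231,.46]); go([.608,.231,.26])
q=np.load("q.npy"); print(np.degrees(q[2]-2*np.pi))
E
```

```text
[[-0.902 -0.     0.431]
 [-0.431  0.001 -0.902]
 [-0.    -1.    -0.001]]
shift cm (x,y,z tool): [-1.000e-02 -2.611e+01 -6.000e-02]  norm 26.11
shift cm (x,y,z tool): [-64.82 -26.05 -57.12]  norm 90.23
shift cm (x,y,z tool): [-64.82  -6.05 -57.1 ]  norm 86.59
-16.383542224499386
```

```bash
python3 -m crank '[[[-1,0,-4,0,10.5],[-1,0,-4,0,10.5],[-1,0,-4,0,10.5],[-1,0,-4,0,10.5],[-1,0,-4,0,0],[-1,0,-4,0,0],[-1,0,-2,0,0],[-1,0,0,0,0]]]'; python3 - <<'E'
from h import *
print(np.round(axes(),3)); go([.608,.231,.46]); print(state()["joint_pos"])
E
```

```text
time: 1.25
tool_pos: [0.2696, -0.5643, 0.4618]
tool_rot: [0.101, -0.102, -0.699, 0.701]
contact_force: [0.5, -0.8, 0.6]
gripper_width: 0.003
[[-0.959  0.001 -0.283]
 [ 0.283 -0.004 -0.959]
 [-0.002 -1.     0.003]]
shift cm (x,y,z tool): [-9.920e+00 -8.000e-02 -8.586e+01]  norm 86.43
[-1.24397451e+00  2.82585352e-02  1.20955649e+00 -2.73686063e-05
  1.89971775e+00  6.13998837e-01]
```

```bash
python3 -m crank '[[[-1,-1,0,-4.5,0],[-1,-1,0,-4.5,0],[-1,-1,0,-4.5,0],[-1,-1,0,-4.5,0],[-1,-1,0,-4.5,0],[-1,-1,0,-4.5,0],[-1,-1,0,-4.5,0],[-1,-1,0,-4.5,0]]]'; python3 - <<'E'
from h import *
go([.608,.231,.46])
E
```

```text
time: 2.25
tool_pos: [0.4485, -0.2398, 0.4573]
tool_rot: [-0.102, 0.1, 0.7, -0.699]
contact_force: [0.3, 0.5, -0.1]
gripper_width: -0.002
shift cm (x,y,z tool): [ -1.95  -0.23 -49.67]  norm 49.71
```

```bash
python3 -m crank '[[[-1,-0.3,0,-5,0],[-1,-0.3,0,-5,0],[-1,-0.3,0,-5,0],[-1,-0.3,0,-5,0],[-1,-0.3,0,-5,0],[-1,-0.3,0,-5,0],[-1,-0.2,0,-5,0],[-1,0,0,-5,0]]]'; python3 - <<'E'
from h import *
go([.608,.231,.46]); go([.608,.231,.26])
E
```

```text
time: 3.25
tool_pos: [0.5807, 0.1382, 0.4571]
tool_rot: [0.102, -0.1, -0.7, 0.7]
contact_force: [0.4, 0.1, 0.4]
gripper_width: 0.004
shift cm (x,y,z tool): [ 0.02 -0.31 -9.67]  norm 9.68
shift cm (x,y,z tool): [-0.04 19.69 -9.7 ]  norm 21.95
```

```bash
python3 -m crank '[[[-1,0,0,-5,0],[-1,0,0,-4.7,0],[-1,0,5,0,0],[-1,0,5,0,0],[-1,0,5,0,0],[-1,0,3,0,0],[-1,0,0,0,0]]]'; python3 - <<'E'
from h import *
go([.608,.231,.2175]); 
for n in ("side","top","wrist"):
    f=grab_frame(n); cv2.imwrite(f"pics/{n}1.png",f["frame"][:,:,::-1])
    print(n,proj(f,state()["tool_pos"]))
a=cv2.imread("pics/side1.png")[115:265,200:400]; b=cv2.imread("pics/top1.png")[100:250,200:400]
cv2.imwrite("pics/c1.png",cv2.resize(np.hstack([a,b]),None,fx=2,fy=2,interpolation=cv2.INTER_CUBIC))
E
```

```text
time: 4.12
tool_pos: [0.6056, 0.229, 0.2735]
tool_rot: [0.104, -0.098, -0.699, 0.701]
contact_force: [0.5, 0.2, 0.8]
gripper_width: 0.001
shift cm (x,y,z tool): [-0.22  5.6  -0.29]  norm 5.61
side [262.1658147  191.52512347]
top [251.02439596 163.48848484]
wrist [321.04159866 231.30885763]
```

View pics/c1.png

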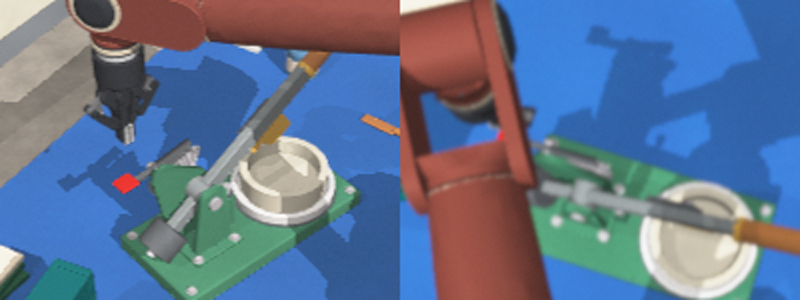

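View pics/wrist1.png

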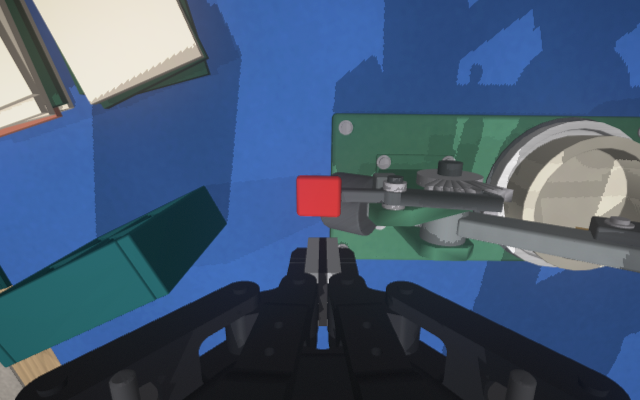

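```bash
python3 - <<'E'
from h import *
f=grab_frame("wrist"); s=grab_frame("side")
print(atz(f,(319,196),.2175), [np.round(atz(f,p,.2175),4).tolist() for p in ((298,177),(340,177),(341,216),(297,216))])
t=grab_frame("top");
print(tri([f,s],[(319,196),(225+143/3.75,115+343/3.75)]))
print("tip", tri([f,s],[(322,237),(264,185)]))
q=np.load("q.npy")
for P in ((.1,.11,.035),(-.1,.11,.035)): print(proj(f,jig(q,P)))
a=cv2.imread("pics/side1.png")[145:225,220:320]
cv2.imwrite("pics/c2.png",cv2.resize(a,None,fx=6,fy=6,interpolation=cv2.INTER_CUBIC))
E
```

```text
[0.61283913 0.2308096  0.2175    ] [[0.6311, 0.2415, 0.2175], [0.6224, 0.2118, 0.2175], [0.593, 0.2192, 0.2175], [0.6025, 0.2514, 0.2175]]
[0.60988373 0.23013807 0.21081536]
tip [0.60808202 0.22479991 0.29812675]
[331.48903814 116.9982559 ]
[330.51810295 263.45147021]
```

View pics/c2.png

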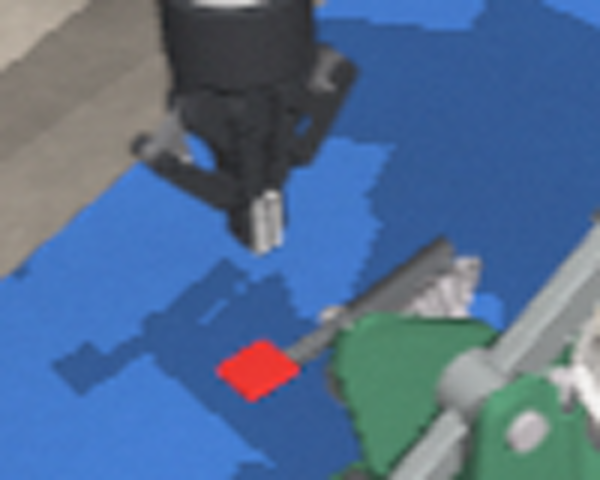

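```bash
python3 -m crank '[[[-1,-0.5,2,-0.4,0],[-1,0,1.5,0,0],[-1,0,1,0,0],[-1,0,0.5,0,0],[-1,0,0,0,0]]]'; python3 -m crank '[[[-1,0,0.5,0,0],[-1,0,0,0,0]]]'
```

```text
time: 5.05
tool_pos: [0.6139, 0.232, 0.229]
tool_rot: [0.101, -0.101, -0.7, 0.7]
contact_force: [0.3, -0.3, 0.2]
gripper_width: 0.0
time: 5.3
tool_pos: [0.614, 0.2321, 0.2244]
tool_rot: [0.101, -0.101, -0.7, 0.7]
contact_force: [0.6, 0.7, -0.3]
gripper_width: 0.001
```

```bash
for i in 1; do python3 -m crank '[[[-1,0.2,0.4,0,0],[-1,0,0,0,0]]]'; python3 -m crank '[[[-1,0,0.4,0,0],[-1,0,0,0,0]]]'; done;  python3 - <<'E'
from h import *
f=grab_frame("side");cv2.imwrite("pics/c3.png",cv2.resize(f["frame"][145:225,220:320,::-1],None,fx=6,fy=6,interpolation=cv2.INTER_CUBIC))
E
```

```text
time: 5.55
tool_pos: [0.6119, 0.2327, 0.2201]
tool_rot: [0.101, -0.101, -0.7, 0.7]
contact_force: [0.4, -1.0, -0.7]
gripper_width: 0.0
time: 5.8
tool_pos: [0.612, 0.2326, 0.2159]
tool_rot: [0.101, -0.101, -0.7, 0.7]
contact_force: [-0.3, -0.8, -0.3]
gripper_width: -0.004
```

View pics/c3.png

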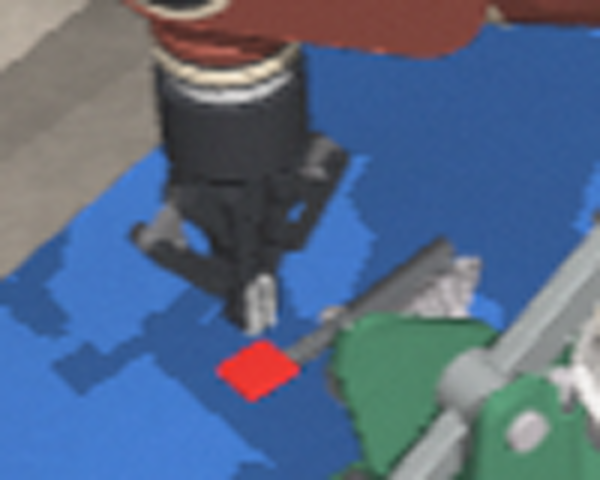

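```bash
python3 -m crank '[[[-1,0,0.4,0,0],[-1,0,0,0,0]]]'; python3 -m crank '[[[-1,0,0.3,0,0],[-1,0,0,0,0]]]';python3 - <<'E'
from h import *
f=grab_frame("side");a=cv2.resize(f["frame"][165:225,220:300,::-1],None,fx=5,fy=5,interpolation=cv2.INTER_CUBIC)
g=grab_frame("wrist")["frame"][120:280,240:400,::-1]
cv2.imwrite("pics/c4.png",np.hstack([a,cv2.resize(g,(300,300))]))
E
```

```text
time: 6.1
tool_pos: [0.612, 0.2326, 0.2119]
tool_rot: [0.101, -0.101, -0.7, 0.7]
contact_force: [0.8, 0.4, -0.4]
gripper_width: -0.001
time: 6.35
tool_pos: [0.612, 0.2326, 0.2091]
tool_rot: [0.101, -0.101, -0.7, 0.7]
contact_force: [0.5, 0.4, -0.2]
gripper_width: 0.001
```

View pics/c4.png

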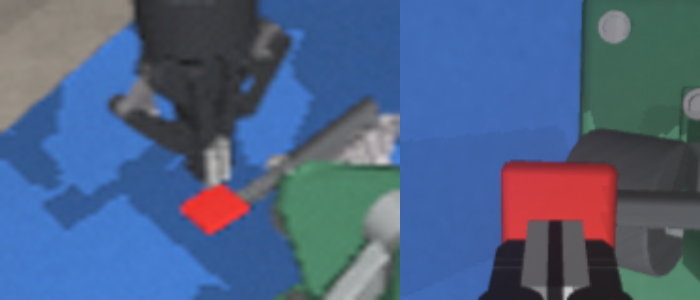

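```bash
python3 -m crank '[[[-1,0,0.3,0,0],[-1,0,0,0,0]]]'; python3 -m crank '[[[-1,0,0.3,0,0],[-1,0,0,0,0]]]';python3 - <<'E'
from h import *
f=grab_frame("side");a=cv2.resize(f["frame"][165:225,220:300,::-1],None,fx=5,fy=5,interpolation=cv2.INTER_CUBIC)
f=grab_frame("wrist");g=f["frame"][120:280,240:400,::-1]
cv2.imwrite("pics/c5.png",np.hstack([a,cv2.resize(g,(300,300))]))
p=np.array(state()["tool_pos"]); print(p,proj(f,p),proj(f,p+[0,0,.01]),(np.array(f["pose"])[:3,3]))
print([proj(f,jig(np.load("q.npy"),(.041+a,.124+b,.2175))).round() for a in(-.016,.016) for b in (-.017,.017)])
E
```

```text
time: 6.7
tool_pos: [0.612, 0.2326, 0.2061]
tool_rot: [0.101, -0.101, -0.7, 0.7]
contact_force: [-1.0, -0.1, -0.1]
gripper_width: 0.002
time: 6.95
tool_pos: [0.612, 0.2326, 0.2031]
tool_rot: [0.101, -0.101, -0.7, 0.7]
contact_force: [-0.4, -0.2, -0.3]
gripper_width: 0.0
[0.61216875 0.23260233 0.20341311] [321.63316763 231.17640704] [321.60788264 237.96403989] [0.67638899 0.21339648 0.37632105]
[array([356., 277.]), array([293., 277.]), array([357., 221.]), array([291., 221.])]
```

View pics/c5.png

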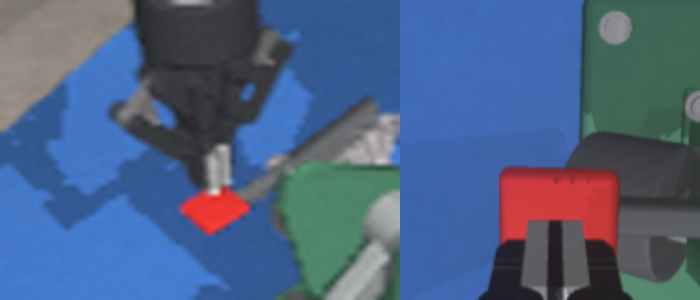

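```bash
python3 -m crank '[[[-1,-0.3,0,0,0],[-1,0,0.2,0,0],[-1,0,0.1,0,0]]]'; python3 -m crank '[[[-1,0,0.2,0,0],[-1,0,0,0,0]]]'; python3 -m crank '[[[-1,0,0.2,0,0],[-1,0,0,0,0]]]'
```

```text
time: 7.42
tool_pos: [0.615, 0.2318, 0.2003]
tool_rot: [0.101, -0.101, -0.7, 0.7]
contact_force: [0.6, -0.8, 0.3]
gripper_width: -0.001
time: 7.68
tool_pos: [0.6149, 0.2318, 0.1982]
tool_rot: [0.101, -0.101, -0.7, 0.7]
contact_force: [-0.6, -0.1, -0.3]
gripper_width: 0.004
time: 7.92
tool_pos: [0.6149, 0.2318, 0.1962]
tool_rot: [0.101, -0.101, -0.7, 0.7]
contact_force: [-0.3, -0.6, -0.1]
gripper_width: -0.0
```

```bash
cat > look.py <<'E'
from h import *
import sys
f=grab_frame("side");a=cv2.resize(f["frame"][165:225,220:300,::-1],None,fx=5,fy=5,interpolation=cv2.INTER_CUBIC)
f=grab_frame("wrist");g=f["frame"][120:280,240:400,::-1]
cv2.imwrite(sys.argv[1],np.hstack([a,cv2.resize(g,(300,300))]))
E
python3 look.py pics/c6.png
```

```text
(no output)
```

View pics/c6.png

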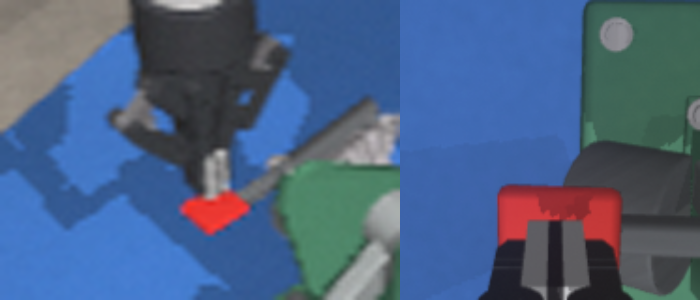

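```bash
python3 -m crank '[[[-1,0,0.3,0,0],[-1,0,0,0,0]]]'; python3 -m crank '[[[-1,0,0.3,0,0],[-1,0,0,0,0]]]'; python3 look.py pics/c7.png
```

```text
time: 8.28
tool_pos: [0.6148, 0.2317, 0.1931]
tool_rot: [0.101, -0.101, -0.7, 0.7]
contact_force: [0.5, -0.5, 0.7]
gripper_width: -0.0
time: 8.52
tool_pos: [0.6148, 0.2317, 0.1901]
tool_rot: [0.101, -0.101, -0.7, 0.7]
contact_force: [-0.3, 0.4, -0.0]
gripper_width: 0.003
```

View pics/c7.png

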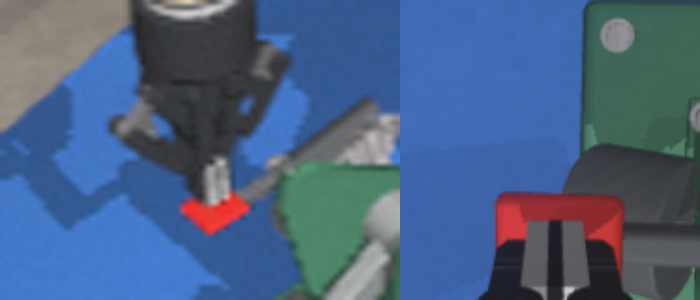

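```bash
python3 -m crank '[[[-1,0,0.2,0,0],[-1,0,0,0,0]]]'; python3 -m crank '[[[-1,0,0.2,0,0],[-1,0,0,0,0]]]'; python3 look.py pics/c8.png
```

```text
time: 8.88
tool_pos: [0.615, 0.2318, 0.1883]
tool_rot: [0.101, -0.101, -0.7, 0.7]
contact_force: [0.3, 0.9, -0.2]
gripper_width: -0.002
time: 9.12
tool_pos: [0.6149, 0.2318, 0.1862]
tool_rot: [0.101, -0.101, -0.7, 0.7]
contact_force: [-0.2, -0.0, -0.5]
gripper_width: 0.003
```

View pics/c8.png

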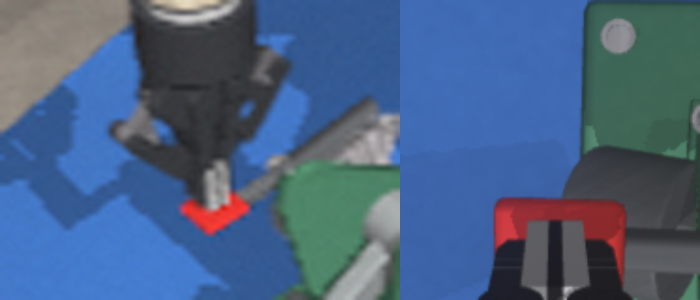

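```bash
python3 -m crank '[[[-1,0,0.2,0,0],[-1,0,0,0,0]]]'; python3 -m crank '[[[-1,0,0.2,0,0],[-1,0,0,0,0]]]';  python3 -m crank '[[[-1,0,0.2,0,0],[-1,0,0,0,0]]]'; python3 look.py pics/c9.png
```

```text
time: 9.48
tool_pos: [0.6153, 0.2319, 0.1848]
tool_rot: [-0.101, 0.101, 0.7, -0.7]
contact_force: [0.5, 0.8, 1.6]
gripper_width: -0.0
time: 9.72
tool_pos: [0.6154, 0.2321, 0.1831]
tool_rot: [-0.101, 0.102, 0.7, -0.7]
contact_force: [-1.0, 1.6, 3.0]
gripper_width: -0.002
time: 9.98
tool_pos: [0.6146, 0.2314, 0.1795]
tool_rot: [0.102, -0.101, -0.699, 0.7]
contact_force: [-0.4, 0.5, -0.5]
gripper_width: 0.0
```

View pics/c9.png

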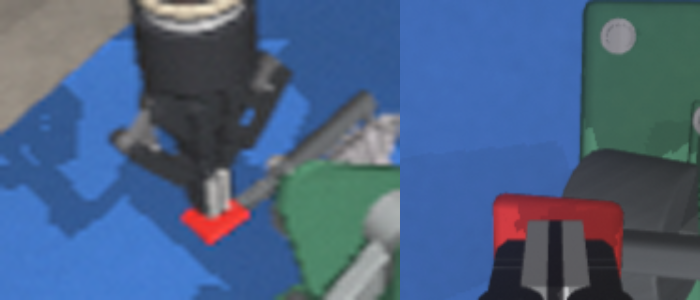

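```bash
python3 -m crank '[[[-1,0,0.3,0,0],[-1,0,0,0,0]]]'; python3 -m crank '[[[-1,0,0.3,0,0],[-1,0,0,0,0]]]'; python3 look.py pics/c10.png
```

```text
time: 10.32
tool_pos: [0.6147, 0.2316, 0.1767]
tool_rot: [0.102, -0.101, -0.7, 0.7]
contact_force: [-0.4, -0.1, 0.6]
gripper_width: -0.002
time: 10.58
tool_pos: [0.6148, 0.2317, 0.1738]
tool_rot: [0.102, -0.101, -0.7, 0.7]
contact_force: [0.5, -0.1, -0.4]
gripper_width: 0.003
```

View pics/c10.png

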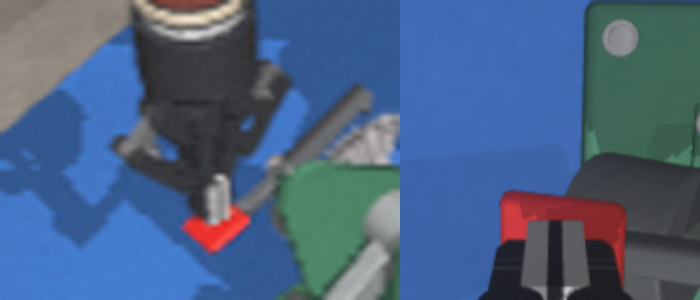

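```bash
python3 -m crank '[[[-1,0,-1,0,0],[-1,0,-2,0,0],[-1,0,-2,0,0],[-1,0,0,0,0]]]'; python3 look.py pics/c11.png
```

```text
time: 11.18
tool_pos: [0.6169, 0.2322, 0.2289]
tool_rot: [-0.099, 0.103, 0.701, -0.699]
contact_force: [0.5, 0.5, 0.7]
gripper_width: -0.002
```

View pics/c11.png

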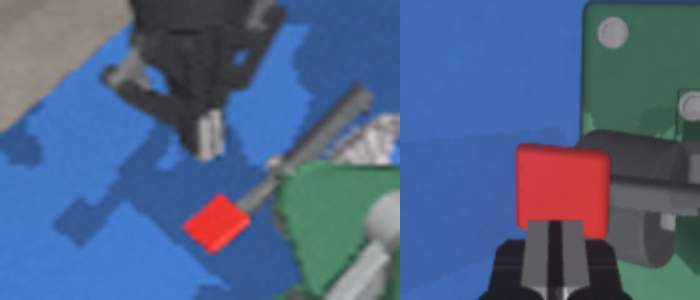

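The pawl stays thrown over: the claw is clear of the quadrant and the tab is down by itself. Next I'll move to a point above the grip. The fingertip sits about 25 to 30 mm higher than the reported TCP.

```bash
python3 -m crank '[[[-1,0,-5,0,0],[-1,0,-5,0,0],[-1,0,-5,0,0],[-1,0,-4,0,0],[-1,0,0,4,0],[-1,0,0,5,0],[-1,0,0,5,0],[-1,0,0,5,0]]]'; python3 - <<'E'
from h import *
q=np.load("q.npy"); f=grab_frame("top");cv2.imwrite("pics/top12.png",cv2.resize(f["frame"][100:300,200:440,::-1],None,fx=3,fy=3))
f=grab_frame("side");cv2.imwrite("pics/side12.png",cv2.resize(f["frame"][60:260,220:440,::-1],None,fx=3,fy=3))
go([.459,-.127,.42]); print(state()["tool_pos"])
E
```

```text
time: 12.28
tool_pos: [0.5604, 0.0483, 0.4132]
tool_rot: [0.102, -0.1, -0.7, 0.7]
contact_force: [0.2, -0.4, 0.4]
gripper_width: 0.003
shift cm (x,y,z tool): [ 4.7  -0.58 19.48]  norm 20.05
[0.5601862  0.04601423 0.41385177]
```

View pics/side12.png

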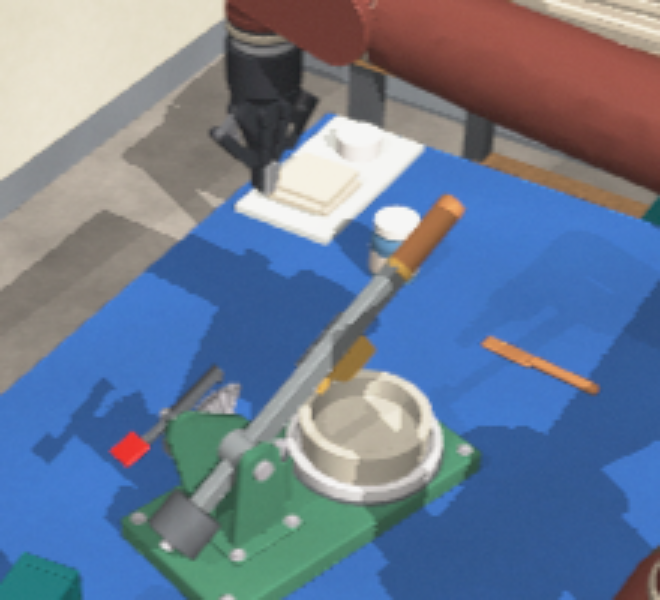

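View pics/top12.png

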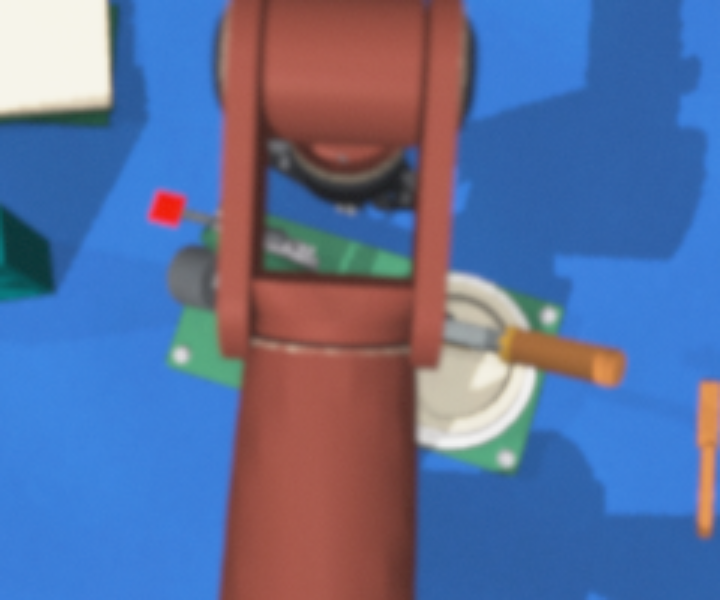

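```bash
python3 - <<'E'
from h import *
t=grab_frame("top");s=grab_frame("side")
print(tri([t,s],[(388.3,218.3),(362.7,138.3)]), atz(t,(388.3,218.3),.33), atz(s,(362.7,138.3),.33))
print(proj(t,[.459,-.127,.337]),proj(s,[.459,-.127,.337]))
E
python3 -m crank '[[[-1,1.2,0,4.8,0],[-1,1.2,0,4.8,0],[-1,1.2,0,4.8,0],[-1,0.6,0,3.5,0],[-1,0,0,0,0]]]'; python3 - <<'E'
from h import *
f=grab_frame("side");cv2.imwrite("pics/side13.png",cv2.resize(f["frame"][60:220,300:440,::-1],None,fx=4,fy=4))
f=grab_frame("wrist");cv2.imwrite("pics/wrist13.png",f["frame"][:,:,::-1]);print(proj(f,[.459,-.127,.337]))
p=np.array(state()["tool_pos"]); print(p,proj(f,p+[0,0,.025]))
E
```

```text
[ 0.45488858 -0.13752285  0.31766358] [ 0.4561272  -0.13405796  0.33      ] [ 0.44503696 -0.12328127  0.33      ]
[386.00327061 216.85366591] [359.73056114 134.72212754]
time: 13.1
tool_pos: [0.4701, -0.1107, 0.4141]
tool_rot: [-0.102, 0.102, 0.7, -0.7]
contact_force: [0.1, -0.1, -0.5]
gripper_width: -0.002
[346.60883281 203.3387033 ]
[ 0.47070637 -0.10934754  0.41403702] [320.4744007  249.59543315]
```

View pics/side13.png

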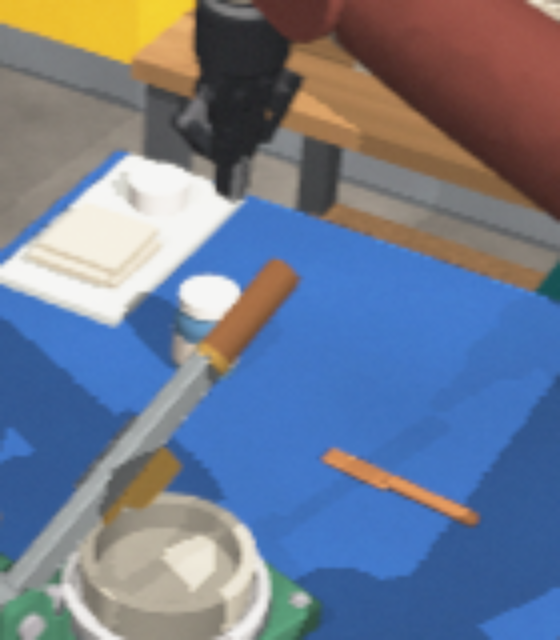

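View pics/wrist13.png

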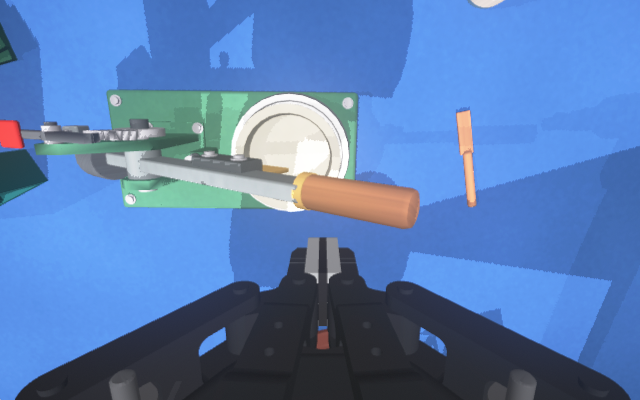

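```bash
python3 - <<'E'
from h import *
t=grab_frame("top");s=grab_frame("side");w=grab_frame("wrist")
p=tri([t,s,w],[(388.3,218.3),(362.7,138.3),(359,199)]); print(p,[proj(c,p).round(1) for c in (t,s,w)])
p=tri([s,w],[(362.7,138.3),(359,199)]); print(p)
tip=tri([s,w],[(300+233/4,60+198/4),(323,238)]); print("tip",tip,"tcp",state()["tool_pos"])
# pivot check: jig y-direction
q=np.load("q.npy"); o=np.array([np.sin(q[2]),-np.cos(q[2])]); print("out dir",o, "r",(p[:2]-q[:2])@o, "lat",(p[:2]-q[:2])@[o[1],-o[0]])
E
```

```text
[ 0.45464862 -0.13727041  0.31809324] [array([388.7, 219.4]), array([361.9, 138.2]), array([359. , 198.7])]
[ 0.45319518 -0.13792633  0.31740948]
tip [ 0.47135196 -0.11424683  0.43812144] tcp [ 0.47081525 -0.10901483  0.41420006]
out dir [-0.28206589 -0.95939504] r 0.27497047002997366 lat 0.002298193416107091
```

```bash
python3 -m crank '[[[-1,0.8,2,2,0],[-1,0,3,0,0],[-1,0,2,0,0],[-1,0,0.5,0,0],[-1,0,0,0,0]]]'; python3 - <<'E'
from h import *
f=grab_frame("side");a=cv2.resize(f["frame"][90:170,320:400,::-1],None,fx=5,fy=5)
f=grab_frame("wrist");cv2.imwrite("pics/c14.png",np.hstack([a,cv2.resize(f["frame"][100:300,220:420,::-1],(400,400))]))
E
```

```text
time: 13.98
tool_pos: [0.4572, -0.1268, 0.3398]
tool_rot: [-0.101, 0.101, 0.7, -0.7]
contact_force: [0.7, 0.3, -0.4]
gripper_width: 0.0
```

View pics/c14.png

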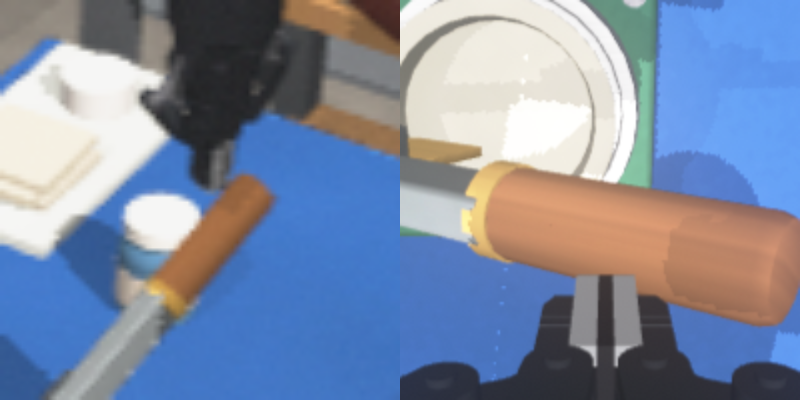

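```bash
python3 -m crank '[[[-1,0,0.6,0,0],[-1,0,0.6,0.4,0],[-1,0,0,0,0]]]';python3 -m crank '[[[-1,0,0.4,0,0],[-1,0,0,0,0]]]';python3 -m crank '[[[-1,0,0.3,0,0],[-1,0,0,0,0]]]'; python3 - <<'E'
from h import *
f=grab_frame("side");a=cv2.resize(f["frame"][90:170,320:400,::-1],None,fx=5,fy=5)
f=grab_frame("wrist");cv2.imwrite("pics/c15.png",np.hstack([a,cv2.resize(f["frame"][100:300,220:420,::-1],(400,400))]))
E
```

```text
time: 14.45
tool_pos: [0.4554, -0.1311, 0.3266]
tool_rot: [-0.102, 0.101, 0.7, -0.7]
contact_force: [-0.2, -1.0, -0.2]
gripper_width: -0.002
time: 14.7
tool_pos: [0.4556, -0.1309, 0.3231]
tool_rot: [-0.101, 0.101, 0.7, -0.7]
contact_force: [0.1, -0.1, -0.1]
gripper_width: 0.001
time: 14.95
tool_pos: [0.4557, -0.1308, 0.3202]
tool_rot: [-0.101, 0.101, 0.7, -0.7]
contact_force: [-0.2, -0.1, 0.7]
gripper_width: -0.003
```

View pics/c15.png

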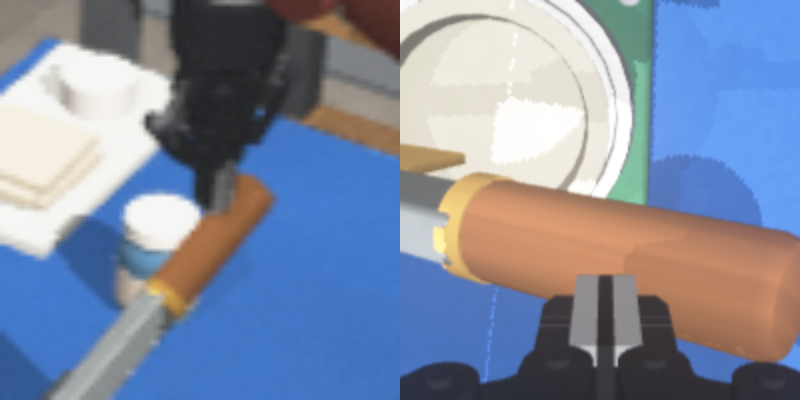

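```bash
python3 -m crank '[[[-1,-0.8,-0.2,0,0],[-1,0,0.2,0,0],[-1,0,0.2,0,0],[-1,0,0,0,0]]]';python3 -m crank '[[[-1,0,0.3,0,0],[-1,0,0,0,0]]]'; python3 - <<'E'
from h import *
f=grab_frame("side");a=cv2.resize(f["frame"][90:170,320:400,::-1],None,fx=5,fy=5)
f=grab_frame("wrist");cv2.imwrite("pics/c16.png",np.hstack([a,cv2.resize(f["frame"][100:300,220:420,::-1],(400,400))]))
E
```

```text
time: 15.55
tool_pos: [0.4633, -0.1331, 0.3181]
tool_rot: [-0.101, 0.101, 0.7, -0.7]
contact_force: [-0.4, 0.1, 0.9]
gripper_width: -0.0
time: 15.8
tool_pos: [0.4633, -0.1331, 0.3151]
tool_rot: [-0.101, 0.101, 0.7, -0.7]
contact_force: [0.6, -0.3, 0.4]
gripper_width: -0.003
```

View pics/c16.png

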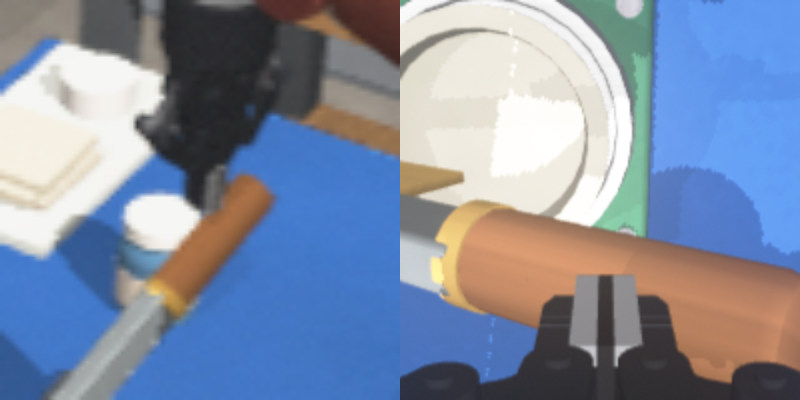

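```bash
python3 - <<'E'
from h import *
f=grab_frame("side");a=cv2.resize(f["frame"][105:155,335:385,::-1],None,fx=12,fy=12,interpolation=cv2.INTER_CUBIC);cv2.imwrite("pics/c17.png",a)
E
```

```text
(no output)
```

View pics/c17.png

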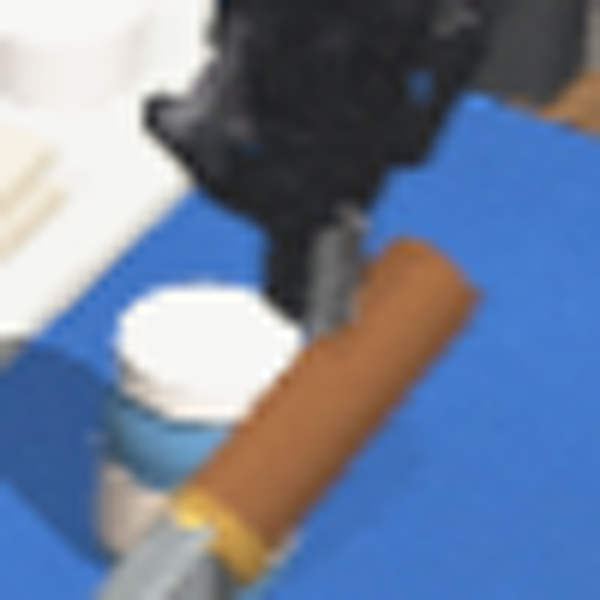

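```bash
python3 - <<'E'
from h import *
w=grab_frame("wrist"); M=axes()
p=np.array(state()["tool_pos"])
for dz in (0.024,.03):
    e=atz(w,(322.5,237.5),p[2]+dz); print(dz,"far edge rel TCP in tool mm",(M.T@(e-p)*1000).round(1))
    print(" grip centre row rel", [(M.T@(atz(w,uv,.332)-p)*1000).round(1) for uv in ((322.5,100+225/2),(322.5,100+330/2))])
E
```

```text
0.024 far edge rel TCP in tool mm [ -6.  -24.    0.5]
 grip centre row rel [array([-16.4, -16.4,   0.5]), array([ 12.6, -16.4,   0.5])]
0.03 far edge rel TCP in tool mm [ -8.5 -30.    0.5]
 grip centre row rel [array([-16.4, -16.4,   0.5]), array([ 12.6, -16.4,   0.5])]
```

```bash
python3 -m crank '[[[-1,-0.3,0.2,0,0],[-1,0,0.2,0,0],[-1,0,0,0,0]]]';python3 -m crank '[[[-1,0,0.3,0,0],[-1,0,0,0,0]]]';python3 -m crank '[[[-1,0,0.3,0,0],[-1,0,0,0,0]]]'
```

```text
time: 16.38
tool_pos: [0.4662, -0.134, 0.3111]
tool_rot: [-0.101, 0.101, 0.7, -0.7]
contact_force: [-0.5, -0.3, 0.4]
gripper_width: 0.004
time: 16.62
tool_pos: [0.4666, -0.1341, 0.309]
tool_rot: [0.101, -0.102, -0.7, 0.7]
contact_force: [0.7, 0.7, 2.0]
gripper_width: 0.003
time: 16.88
tool_pos: [0.4667, -0.1342, 0.306]
tool_rot: [0.101, -0.102, -0.7, 0.7]
contact_force: [1.9, -0.7, 3.4]
gripper_width: 0.001
```

```bash
python3 -m crank '[[[-1,0,0.4,0.2,0],[-1,0,0.5,0.3,0],[-1,0,0.5,0.3,0],[-1,0,0.5,0.3,0]]]';python3 -m crank '[[[-1,0,0.5,0.3,0],[-1,0,0.5,0.3,0],[-1,0,0.5,0.3,0],[-1,0,0.5,0.2,0]]]'; python3 - <<'E'
from h import *
f=grab_frame("side");a=cv2.resize(f["frame"][100:220,290:410,::-1],(400,400))
f=grab_frame("wrist");cv2.imwrite("pics/c18.png",np.hstack([a,cv2.resize(f["frame"][100:300,220:420,::-1],(400,400))]))
E
```

```text
time: 17.38
tool_pos: [0.4631, -0.145, 0.286]
tool_rot: [0.101, -0.101, -0.7, 0.7]
contact_force: [0.2, -0.7, 3.9]
gripper_width: 0.003
time: 17.88
tool_pos: [0.4599, -0.1554, 0.2661]
tool_rot: [0.101, -0.101, -0.7, 0.7]
contact_force: [-0.8, -0.4, 5.0]
gripper_width: -0.0
```

View pics/c18.png

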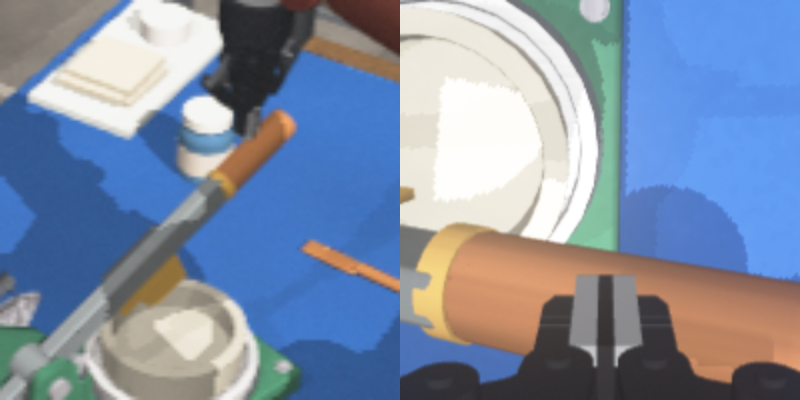

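```bash
python3 -m crank '[[[-1,0,0.5,0.2,0],[-1,0,0.5,0.2,0],[-1,0,0.5,0.2,0],[-1,0,0.5,0.2,0]]]';python3 -m crank '[[[-1,0,0.5,0.2,0],[-1,0,0.5,0.2,0],[-1,0,0.5,0.2,0],[-1,0,0.5,0.2,0]]]';python3 -m crank '[[[-1,0,0.5,0.1,0],[-1,0,0.5,0.2,0],[-1,0,0.5,0.1,0],[-1,0,0.5,0.2,0]]]'; python3 - <<'E'
from h import *
f=grab_frame("side");a=cv2.resize(f["frame"][100:220,290:410,::-1],(400,400))
f=grab_frame("wrist");cv2.imwrite("pics/c19.png",np.hstack([a,cv2.resize(f["frame"][100:300,220:420,::-1],(400,400))]))
E
```

```text
time: 18.48
tool_pos: [0.4578, -0.1631, 0.2462]
tool_rot: [0.101, -0.101, -0.7, 0.7]
contact_force: [0.2, -0.6, 3.9]
gripper_width: -0.002
time: 18.98
tool_pos: [0.4555, -0.1705, 0.2261]
tool_rot: [-0.101, 0.101, 0.7, -0.7]
contact_force: [0.9, -0.5, 4.2]
gripper_width: -0.0
time: 19.48
tool_pos: [0.4539, -0.1762, 0.2061]
tool_rot: [-0.101, 0.101, 0.7, -0.7]
contact_force: [0.7, 1.3, 3.6]
gripper_width: 0.0
```

View pics/c19.png

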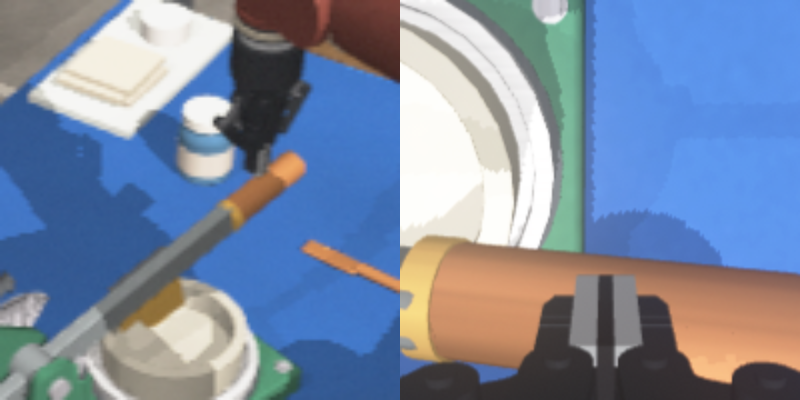

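```bash
python3 -m crank '[[[-1,0,0.5,0.1,0],[-1,0,0.5,0.1,0],[-1,0,0.5,0.1,0],[-1,0,0.5,0.1,0]]]';python3 -m crank '[[[-1,0,0.5,0.1,0],[-1,0,0.5,0.1,0],[-1,0,0.5,0,0],[-1,0,0.4,0.1,0]]]';python3 -m crank '[[[-1,0,0.3,0,0],[-1,0,0.2,0,0],[-1,0,0.2,0,0]]]'; python3 - <<'E'
from h import *
f=grab_frame("side");a=cv2.resize(f["frame"][120:240,270:390,::-1],(400,400))
f=grab_frame("wrist");cv2.imwrite("pics/c20.png",np.hstack([a,cv2.resize(f["frame"][100:300,220:420,::-1],(400,400))]))
E
```

```text
time: 20.08
tool_pos: [0.4527, -0.1803, 0.1862]
tool_rot: [0.101, -0.101, -0.7, 0.7]
contact_force: [-0.7, -2.1, 4.0]
gripper_width: -0.003
time: 20.58
tool_pos: [0.452, -0.1827, 0.1671]
tool_rot: [-0.101, 0.101, 0.7, -0.7]
contact_force: [2.0, 0.4, 3.0]
gripper_width: -0.0
time: 20.95
tool_pos: [0.4519, -0.1831, 0.1605]
tool_rot: [0.101, -0.101, -0.7, 0.7]
contact_force: [-0.2, -3.1, 2.9]
gripper_width: 0.005
```

View pics/c20.png

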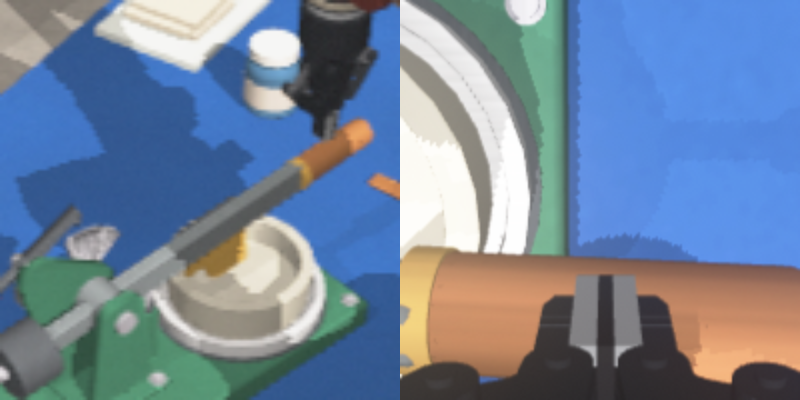

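```bash
python3 -m crank '[[[-1,0,0.2,0,0],[-1,0,0.2,0,0],[-1,0,0.2,0,0],[-1,0,0.2,0,0]]]';python3 -m crank '[[[-1,0,0.2,0,0],[-1,0,0.2,0,0],[-1,0,0.2,0,0]]]';python3 -m crank '[[[-1,0,0.2,0,0],[-1,0,0.1,0,0]]]'
```

```text
time: 21.55
tool_pos: [0.4519, -0.183, 0.1524]
tool_rot: [0.101, -0.101, -0.7, 0.7]
contact_force: [-0.0, -2.7, 4.2]
gripper_width: -0.001
time: 21.92
tool_pos: [0.4519, -0.183, 0.1464]
tool_rot: [0.101, -0.101, -0.7, 0.7]
contact_force: [0.5, -3.1, 3.4]
gripper_width: 0.0
time: 22.18
tool_pos: [0.4518, -0.1829, 0.1433]
tool_rot: [-0.101, 0.101, 0.7, -0.7]
contact_force: [-0.1, -3.1, 4.6]
gripper_width: 0.002
```

```bash
python3 -m crank '[[[-1,0,0.1,0,0],[-1,0,0.1,0,0]]]';python3 -m crank '[[[-1,0,0.1,0,0],[-1,0,0.1,0,0]]]';python3 -m crank '[[[-1,0,0.1,0,0],[-1,0,0.1,0,0]]]';python3 -m crank '[[[-1,0,0.1,0,0],[-1,0,0.1,0,0]]]'
```

```text
time: 22.42
tool_pos: [0.4519, -0.183, 0.1415]
tool_rot: [0.101, -0.101, -0.7, 0.7]
contact_force: [-0.5, -3.1, 3.8]
gripper_width: -0.002
time: 22.68
tool_pos: [0.4519, -0.183, 0.1395]
tool_rot: [-0.101, 0.101, 0.7, -0.7]
contact_force: [-0.6, -2.5, 3.2]
gripper_width: -0.003
time: 22.92
tool_pos: [0.4519, -0.183, 0.1374]
tool_rot: [0.101, -0.101, -0.7, 0.7]
contact_force: [0.1, -3.0, 3.7]
gripper_width: -0.001
time: 23.18
tool_pos: [0.4518, -0.183, 0.1354]
tool_rot: [0.101, -0.101, -0.7, 0.7]
contact_force: [-1.0, -2.8, 4.2]
gripper_width: 0.003
```

```bash
python3 -m crank '[[[-1,0,0.1,0,0],[-1,0,0.1,0,0]]]';python3 -m crank '[[[-1,0,0.1,0,0],[-1,0,0.1,0,0]]]';python3 -m crank '[[[-1,0,0.1,0,0],[-1,0,0.1,0,0]]]'
```

```text
time: 23.42
tool_pos: [0.4519, -0.183, 0.1334]
tool_rot: [0.101, -0.101, -0.7, 0.7]
contact_force: [-0.5, -2.3, 3.4]
gripper_width: 0.001
time: 23.68
tool_pos: [0.4519, -0.183, 0.1314]
tool_rot: [-0.101, 0.101, 0.7, -0.7]
contact_force: [0.1, -3.3, 5.1]
gripper_width: 0.0
time: 23.92
tool_pos: [0.4519, -0.183, 0.1294]
tool_rot: [0.101, -0.101, -0.7, 0.7]
contact_force: [-0.5, -1.1, 3.4]
gripper_width: -0.0
```

```bash
python3 -m crank '[[[-1,0,0.1,0,0],[-1,0,0.1,0,0]]]';python3 -m crank '[[[-1,0,0.1,0,0],[-1,0,0.1,0,0]]]'; python3 - <<'E'
from h import *
f=grab_frame("side");a=cv2.resize(f["frame"][130:240,260:390,::-1],None,fx=6,fy=5,interpolation=cv2.INTER_CUBIC);cv2.imwrite("pics/c21.png",a)
E
```

```text
time: 24.18
tool_pos: [0.452, -0.1831, 0.129]
tool_rot: [0.101, -0.101, -0.7, 0.7]
contact_force: [-3.4, -0.2, 12.1]
gripper_width: 0.0
time: 24.42
tool_pos: [0.4522, -0.1832, 0.1288]
tool_rot: [0.101, -0.101, -0.7, 0.7]
contact_force: [-9.3, 1.2, 21.4]
gripper_width: 0.006
```

View pics/c21.png

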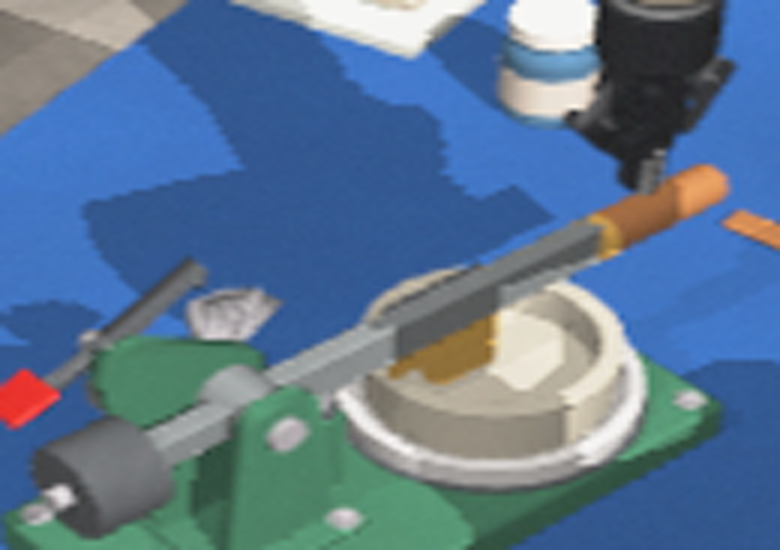

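The force rose from about 4 N to 21 N while the tool stopped moving, so the arm is on its stop and the profile is inside the mould. I'll back off now.

```bash
python3 -m crank '[[[-1,0,-0.3,0,0],[-1,0,-1,0,0],[-1,0,-3,0,0],[-1,0,-4,0,0],[-1,0,-5,0,0],[-1,0,-5,0,0],[-1,0,0,0,0]]]'; python3 -m crank '[[[-1,3,0,5,0],[-1,3,0,5,0],[-1,0,0,5,0],[-1,0,0,5,0],[-1,0,0,0,0]]]'; python3 - <<'E'
from h import *
q=np.load("q.npy")
t=grab_frame("top");s=grab_frame("side")
cv2.imwrite("pics/top22.png",cv2.resize(t["frame"][140:290,220:420,::-1],None,fx=4,fy=4,interpolation=cv2.INTER_CUBIC))
cv2.imwrite("pics/side22.png",cv2.resize(s["frame"][100:280,200:420,::-1],None,fx=3.5,fy=3.3,interpolation=cv2.INTER_CUBIC))
for a in (0,.05,.1): print(a,[proj(f,jig(q,(0,-.325*np.cos(a),.145+.325*np.sin(a)))).round(1) for f in (t,s)])
E
```

```text
time: 25.35
tool_pos: [0.4535, -0.1834, 0.3135]
tool_rot: [0.098, -0.104, -0.699, 0.701]
contact_force: [0.4, 0.6, -0.4]
gripper_width: 0.0
time: 25.98
tool_pos: [0.3361, -0.359, 0.3058]
tool_rot: [-0.104, 0.102, 0.701, -0.698]
contact_force: [-0.2, 0.3, -1.0]
gripper_width: 0.002
0 [array([394.4, 229.6]), array([368.2, 170.8])]
0.05 [array([395.3, 229.2]), array([368.4, 167.4])]
0.1 [array([396.1, 228.7]), array([368.6, 164.1])]
```

View pics/side22.png

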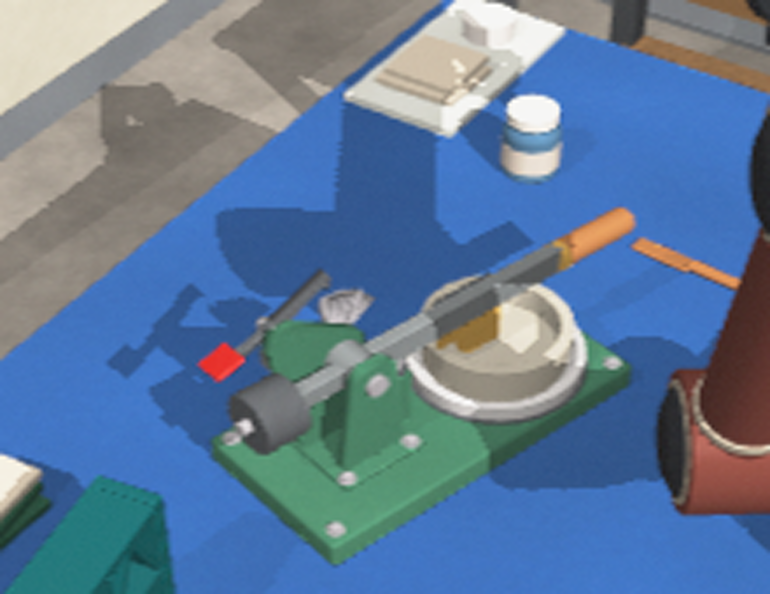

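View pics/top22.png

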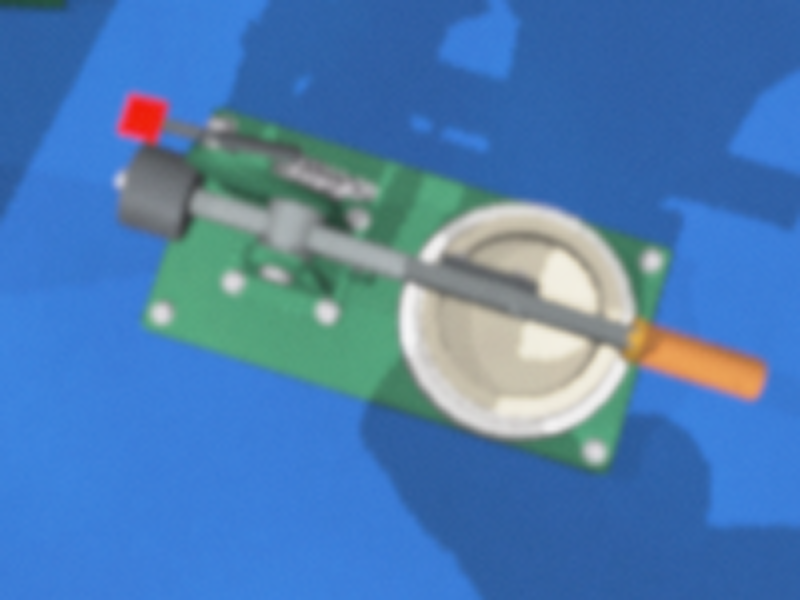

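The side view shows the grip middle at (371,172), against (368,171) predicted for a level arm. The pawl is still thrown over with its claw clear, the profile stands in the mould, and the other objects are where they were.

```bash
python3 -c "
from plant import *
print(job_done())"
```

```text
the job is handed in; nothing more can be done
None
```

The pawl is snapped over and free, and the jigger's arm is down on its stop with the profile standing in the mould. I handed the job in at about 26 s, with the robot clear of everything.

- **Pawl:** I pressed the red tab with the shut fingertips. The force rose to about 3 N, lower than the 4 to 7 N given, then dropped to zero. After I lifted off, the tab stayed down and the claw stood clear of the teeth. It was still so in the last pictures.
- **Arm:** I pushed the grip down along its circle at 3 to 5 N. Over the last 3 cm I slowed to 1 to 2 mm per row. On the stop the force rose to 21 N with no further movement, and the arm stayed there when I backed away.
- **Last check:** In the side view the grip middle was at (371,172), against (368,171) predicted for a level arm. The mould, jar, knife and screen block look undisturbed.

**Disagreement:** The fingertips made contact with the reported TCP about 25 to 30 mm below the surface they touched. The cameras also put the tips about 24 mm above the reported TCP. I therefore judged contact by force and pictures rather than by the reported height.

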